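# Hold the full food pan ready over the bench scale

## Task

Lift each of the two lidded steel pans clear of the table to compare their weights, then carry the full, heavier one by its handle over the row of jars to the bench scale. The scale is still zeroing, so do not touch it: finish while still holding the full pan level and still, centred over the steel platter with its long side along the platter's long side, its underside about 15 mm above the platter. The lighter pan must stand on the table about where it was, and leave the jars alone.

Things in the scene. Friction and masses are not known exactly. Their poses are not given: they have to be found in the camera images.
- pan_a: one of two look-alike steel pans with lid (one piece), 90 (own x) by 140 mm (own y), lid top at 66 mm. Black bar handle along own y, centred: 90 long, 14 wide, 12 mm thick, its middle 100 mm above the underside, on two 10 mm posts at y = +-40 mm, free below. One is full and about twice as heavy as the other (both 0.3 to 0.95 kg); only lifting tells which. Origin: centre of underside, z up.
- pan_b: one of two look-alike steel pans with lid (one piece), 90 (own x) by 140 mm (own y), lid top at 66 mm. Black bar handle along own y, centred: 90 long, 14 wide, 12 mm thick, its middle 100 mm above the underside, on two 10 mm posts at y = +-40 mm, free below. One is full and about twice as heavy as the other (both 0.3 to 0.95 kg); only lifting tells which. Origin: centre of underside, z up.
- platter (a point): centre of the top face of the bench scale's rigid steel platter, 48 mm above the table, the scale's highest point. x: across the platter (130 mm), away from the display; y: along its 170 mm long side; z up. The black base below reaches 100 mm to -x, 70 mm to +x and 90 mm to either side in y of the centre.
- scale: the bench scale, black base with steel platter, fixed to the table; origin on the table right under the platter's centre, same axes as the platter.
- jar0: one of three filled, closed glass jars with dark contents and steel lid in a row between pans and scale, 72 mm across, 120 mm tall, loose, 0.45 kg; origin: centre of the underside. Leave it alone.
- jar1: one of three filled, closed glass jars with dark contents and steel lid in a row between pans and scale, 72 mm across, 120 mm tall, loose, 0.45 kg; origin: centre of the underside. Leave it alone.
- jar2: one of three filled, closed glass jars with dark contents and steel lid in a row between pans and scale, 72 mm across, 120 mm tall, loose, 0.45 kg; origin: centre of the underside. Leave it alone.
Mind the look-alikes: they are no part of the job. Leave any purple or yellow look-alike of the pan_b alone. What is shaped like the pan_a but purple is not meant.

How it is judged:
By the outcome, as a careful person would: the job done as asked, in the order asked, and still so for the second after the job is handed in, while the arm keeps its last pose, push and grip.
It also fails if it takes over 67 s, if anything falls off the work surface, if the arm or the gripper's body presses on something with over 40 N, if the wrist force passes 120 N, or if a joint passes its speed limit or range.

## Robot

A 6-joint arm with a two-finger parallel gripper is mounted at the origin on the work surface. World frame = base frame: x ahead of the robot, y to its left, z up, the work surface at z = 0. Lengths are in m, angles in rad, forces in N, time in s.
With the tool pointing down it reaches from about 0.3 to 1 m from the base axis. Payload 5.1 kg.
Tool frame: the origin (TCP) lies on the front face of the gripper's body, between the roots of the fingers; the fingertips stand 78 mm ahead of it and the grasp point (between the pads) lies 59 mm ahead of it (env.finger_overhang is the distance from the TCP to the fingertips, in m); z points along the fingers, y is the line along which they close (so a half turn about z gives the same grasp; the last joint's range is limited). The gripper opens to 95 mm and grips with 3 to 60 N. Pads are 20 mm wide; open, the fingers measure 119 mm over their backs; the gripper's body (75 mm by 180 mm) begins 59 mm behind the grasp point.
Start: joints at [-1.425, 0.124, 1.65, -0, 1.367, -0.083], TCP at [0.147, -0.633, 0.292] pointing down, gripper open.
Joint ranges: [-2.61, 2.61], [-1.02, 2.33], [0.03, 2.71], [-1.35, 4.49], [0.32, 2.68], [-2.91, 2.91]. Speed limits (rad/s): [2.57, 2.57, 3.14, 3.14, 3.14, 3.14].

## Interface

Orientations are given as a unit quaternion [w, x, y, z].
In Python, from bench import telemetry, optics, finish_job, env gives the robot as it stands.
- The arm moves only by the tool play_rows, never from a script. Its argument "moves" is a list of rows, each an object with "travel": the shift along the world's x, y, z each as a share of 500 mm, from -1 to 1, a list of three; "delta_rot": the turn, a rotation vector about the world's x, y, z each as a share of 180 degrees, from -1 to 1, a list of three. In form: [{"travel": [tx, ty, tz], "delta_rot": [rx, ry, rz]}, ...]. A call has 1 to 12 rows; each row is the pose to reach, as a shift and turn from the pose commanded when the call began, turning the shorter way round; what a row does not reach only later rows make up. A row lasts 1/10 s, in which the tool goes at most 50 mm and 8.59 degrees, less where a joint would pass 70% of its speed; a pose out of reach is approached as far as the arm can. A call with a number of a shift or a turn outside -1 to 1 is refused whole. A call with a gripper value outside its range is refused whole. "hand" is the opening, from 0 (shut) to 1 (fully open), set as the call begins (left out, the last holds). The fingers move at their own pace and stop on an object; "force" is the grip in N (left out, the last holds). Time passes only in rows, so rows that repeat a pose let the fingers close. It gives the time, the measured TCP pose, the force, the opening and the grip force at its end, in the units of the state.
- telemetry.get_obs(): the state, without advancing time (a new reading comes with each control period).
- optics.read_camera(name): name is "side" or "top" or "wrist"; returns a dict with "pixels" (384x512x3 uint8, red, green, blue), "z_map" (384x512 float32, m along the optical axis (not along the pixel's ray), 0 where there is no reading), "vertical_fov" (degrees; the focal length in pixels is half the picture's height over the tangent of half this angle, whatever the lens; pixels are square), "cx", "cy" (the principal point, pixels), "origin" and "orientation" of the camera in the world. Camera axes: x right, y down, z forward; pixel columns grow to the right and rows downward; lengths in m; the calibration is good to about 2 mm. A picture is of the moment at which its call begins.
- finish_job(): hands the job in; it is judged then, once.
The state is a dict: "time": time; "joint_pos": joint angles; "joint_velocities": joint speeds; "joint_torque": joint torques, N m; "tcp_pos": TCP position; "ee_rot": TCP orientation; "contact_force": force on the tool from outside, world axes, zero at the start; "wrist_torque": the same for the moment, N m; "opening": opening from 0.0 (shut) to 1.0 (fully open); "gripper_force": force on a finger pad.
Only numpy, scipy, OpenCV 4.12 (cv2) and the standard library are available. Lean on these libraries where they do the work, as an engineer would, in place of code of your own. Each camera call takes 0.05 s, during which the arm holds its last target. There are 200 camera calls.

## Working session

There is one attempt and no reset: what is moved stays moved. The work goes in short steps, Python scripts to look and compute and a tool call to move; the robot and the scene stay as the last step left them, time stands still between calls to the robot, and variables do not carry over. Pictures are saved under pics/ and viewed, at most 10 in all, crops included, and the job is handed in when it is done.

Besides the shell and the picture viewer there is one more tool, called after "Call:" by a JSON object that holds its "name" and its "arguments". play_rows: Moves the arm, as the interface text tells. Shift numbers are shares of 500 mm and turn numbers shares of 180 degrees, none past 1 either way. Its arguments: {"type":"object","properties":{"moves":{"type":"array"},"hand":{"type":"number"},"force":{"type":"number"}},"required":["moves"]}

```bash
mkdir -p pics; cat > h.py <<'E'
import numpy as np,cv2
from scipy.spatial.transform import Rotation as R
from bench import telemetry,optics,env
def rot(q): return R.from_quat([q[1],q[2],q[3],q[0]])
def cloud(c):
    h,w=c["z_map"].shape; f=h/2/np.tan(np.radians(c["vertical_fov"])/2)
    u,v=np.meshgrid(np.arange(w),np.arange(h)); z=c["z_map"]
    P=np.stack([(u-c["cx"])/f*z,(v-c["cy"])/f*z,z],-1)
    return P@rot(c["orientation"]).as_matrix().T+np.array(c["origin"])
E
python3 - <<'E'
from h import *
for n in ["top","side"]:
    c=optics.read_camera(n); cv2.imwrite(f"pics/{n}0.png",c["pixels"][...,::-1])
    np.savez(f"{n}0.npz",P=cloud(c),I=c["pixels"],z=c["z_map"])
    print(n,c["origin"],c["orientation"],c["vertical_fov"],c["cx"],c["cy"],(c["z_map"]==0).mean())
o=telemetry.get_obs();print(o)
E
```

```text
top [ 0.37296803 -0.06315418  0.9551539 ] [-0.04585041  0.71432864 -0.69529233  0.0648145 ] 54.68209069227368 253.71265461526664 197.83213569039356 0.004130045572916667
side [0.17255269 0.72214579 0.67111861] [ 0.09009431 -0.18037243  0.87161946 -0.44679785] 45.61109914591652 256.0575585389386 198.96891040325806 0.0037994384765625
{'time': 0.1, 'joint_pos': array([-1.42460299e+00,  1.24444068e-01,  1.65148299e+00,  2.26600621e-05,
        1.36750348e+00, -8.26029238e-02]), 'joint_velocities': array([ 1.18748404e-03, -1.00876666e-03, -3.60325194e-03, -4.87316474e-04,
        2.44093996e-05, -2.20862902e-03]), 'joint_torque': array([-4.85123110e-05, -4.18880868e+01, -3.61096144e+01,  7.77454767e-02,
        4.61958046e-02, -6.91822493e-05]), 'tcp_pos': array([ 0.14733711, -0.63265385,  0.29113932]), 'ee_rot': array([-9.18828207e-04,  9.93463510e-01,  1.14146443e-01, -1.81239654e-05]), 'contact_force': array([0.02697761, 0.19006767, 0.8419838 ]), 'wrist_torque': array([ 0.01777655,  0.0001497 , -0.02746316]), 'gripper_force': 0.0, 'opening': 0.9969557283455217}
```

View pics/top0.png

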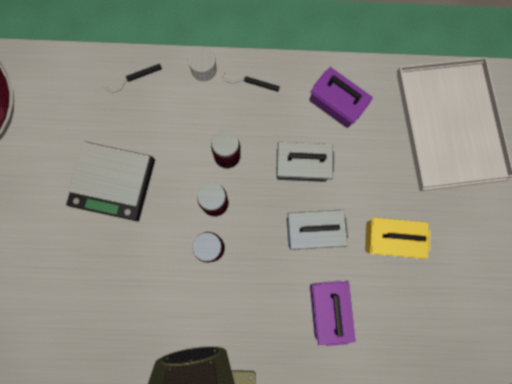

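View pics/side0.png

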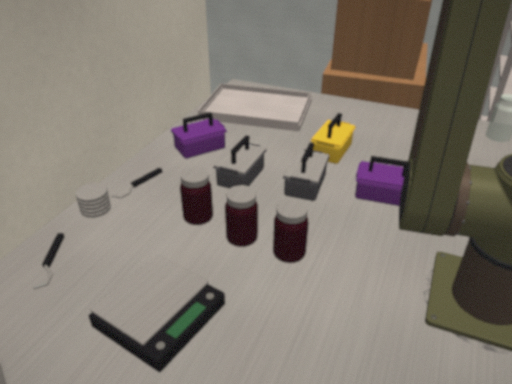

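The top view shows the steel pans at about px (305,160) and (317,229), with jars at (226,148), (212,198) and (208,247). The scale is at (112,180) with its display side toward the bottom of the image. Purple and yellow lookalikes sit around the pans. The side view confirms this. Next I'll measure.

```bash
cat > m.py <<'E'
from h import *
d=np.load("top0.npz");P,I=d["P"],d["I"].astype(int);c=optics.read_camera("top");
f=192/np.tan(np.radians(c["vertical_fov"])/2);M=rot(c["orientation"]).as_matrix();O=np.array(c["origin"])
def ray(u,v,z):
    r=M@np.array([(u-c["cx"])/f,(v-c["cy"])/f,1]); return O+r*(z-O[2])/r[2]
V=I.max(-1);S=V-I.min(-1)
def box(x0,x1,y0,y1):
    m=np.zeros(V.shape,bool);m[y0:y1,x0:x1]=1;return m
def rect(m,z,n):
    m=m.astype(np.uint8);k,l,st,_=cv2.connectedComponentsWithStats(m);i=1+st[1:,4].argmax()
    pts=np.argwhere(l==i)[:,::-1]
    W=np.array([ray(u,v,z)[:2] for u,v in pts])
    (cx,cy),(w,h),a=cv2.minAreaRect((W*1000).astype(np.float32))
    dx=np.linalg.eigh(np.cov(W.T))[1][:,1]
    print(n,"centre",cx,cy,"size",w,h,"rectang",a,"pca long ang",np.degrees(np.arctan2(dx[1],dx[0])),"medz",np.median(P[l==i][:,2]),len(pts));return l==i
print("table z",np.median(P[200:300,20:60,2]))
for n,b in {"A":(275,336,138,184),"B":(285,350,206,252)}.items():
    rect(box(*b)&(V<60)&(P[...,2]>.085),.106,"handle "+n)
    rect(box(*b)&(P[...,2]>.055)&(P[...,2]<.08),.066,"lid "+n)
    rect(box(*b)&(P[...,2]>.055),.066,"lid+h "+n)
for n,b in {"j0":(205,245,125,172),"j1":(193,232,178,220),"j2":(188,228,228,268)}.items():
    rect(box(*b)&(P[...,2]>.11),.12,n)
sb=box(60,162,135,226)
rect(sb&(P[...,2]>.04)&(V>90),.048,"platter z")
rect(sb&(P[...,2]>.02),.03,"scale")
rect(sb&(V<60),.03,"black")
g=sb&(I[...,1]-I[...,0]>30);rect(g,.03,"display")
for y,x in [(180,112),(207,102),(150,110)]: print(P[y,x])
E
python3 m.py
```

```text
table z -0.000298118748459697
handle A centre 611.2626953125 -206.9366455078125 size 12.422645568847656 87.94001770019531 rectang 0.024669811129570007 pca long ang 89.77977581816656 medz 0.10500830482749396 152
lid A centre 612.6248779296875 -208.4876708984375 size 142.4678192138672 89.31271362304688 rectang 89.23802947998047 pca long ang 88.34132745232587 medz 0.06531362815693864 1742
lid+h A centre 612.6248779296875 -208.4876708984375 size 142.4678192138672 89.31271362304688 rectang 89.23802947998047 pca long ang 89.04917663500352 medz 0.06571445158293981 2010
handle B centre 442.2239990234375 -236.1866455078125 size 7.753752708435059 88.35242462158203 rectang 3.496187210083008 pca long ang 93.93194879067785 medz 0.10536912688695077 120
lid B centre 442.83349609375 -239.2264404296875 size 89.18959045410156 144.54354858398438 rectang 4.837140083312988 pca long ang 94.29512481258095 medz 0.06543225873950381 1934
lid+h B centre 441.60943603515625 -239.33184814453125 size 91.61497497558594 144.55029296875 rectang 4.801224708557129 pca long ang 94.5727927215527 medz 0.06568179500645832 
[... 645 characters left out ...]
53 pca long ang 79.19358148170144 medz 0.0474857941274609 3571
scale centre 553.3779907226562 277.6055908203125 size 186.01998901367188 172.01502990722656 rectang 79.24456787109375 pca long ang 76.45150586517059 medz 0.04671575291085561 4937
black centre 541.4873657226562 218.83596801757812 size 71.56015014648438 163.70338439941406 rectang 79.2593994140625 pca long ang 158.30996449015257 medz 0.03180909771420071 478
display centre 487.7392578125 292.25360107421875 size 79.9068832397461 21.85896873474121 rectang 78.57097625732422 pca long ang 78.72673799377782 medz 0.035583048544078566 285
[0.55100484 0.26492951 0.04732205]
[0.4849692  0.28874681 0.0333854 ]
[0.62772238 0.27702089 0.04527367]
```

```bash
python3 - <<'E'
import cv2
a=cv2.imread("pics/top0.png")[125:265,60:360]
cv2.imwrite("pics/crop.png",cv2.resize(a,(780,364),interpolation=cv2.INTER_CUBIC))
E
```

```text
(no output)
```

View pics/crop.png

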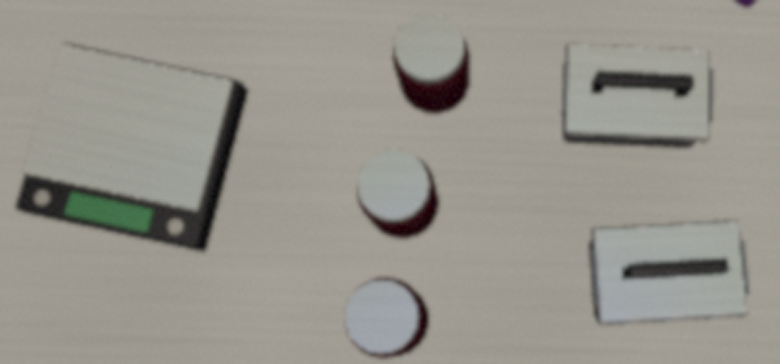

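The measured sizes match the spec: lids about 142x90 at 65 mm, platter 170x130 at 47.5 mm. Pan A is at (0.612,-0.2075) at 89.4°, pan B at (0.4425,-0.238) at 94.3°, and the platter at (0.5687,0.2737) at 79.25°. I'm moving to hover above A.

Call:
{"name": "play_rows", "arguments": {"moves": [{"travel": [0.05,0.045,0.02],"delta_rot": [0,0,0.03]},{"travel": [0.12,0.11,0.03],"delta_rot": [0,0,0.07]},{"travel": [0.19,0.175,0.03],"delta_rot": [0,0,0.11]},{"travel": [0.26,0.24,0.03],"delta_rot": [0,0,0.15]},{"travel": [0.33,0.305,0.03],"delta_rot": [0,0,0.19]},{"travel": [0.4,0.37,0.03],"delta_rot": [0,0,0.23]},{"travel": [0.47,0.43,0.03],"delta_rot": [0,0,0.27]},{"travel": [0.54,0.495,0.03],"delta_rot": [0,0,0.31]},{"travel": [0.61,0.56,0.03],"delta_rot": [0,0,0.35]},{"travel": [0.68,0.62,0.02],"delta_rot": [0,0,0.39]},{"travel": [0.74,0.68,0],"delta_rot": [0,0,0.424]},{"travel": [0.78,0.72,-0.02],"delta_rot": [0,0,0.424]}], "hand": 1, "force": 55}}

```text
time: 1.35
tcp_pos: [0.539, -0.2708, 0.2819]
ee_rot: [0.0, 0.709, 0.705, 0.0]
contact_force: [0.9, -0.1, 0.3]
opening: 1.001
gripper_force: 0.0
```

Call:
{"name": "play_rows", "arguments": {"moves": [{"travel": [0.07,0.06,0],"delta_rot": [0,0,0]},{"travel": [0.13,0.11,0],"delta_rot": [0,0,0]},{"travel": [0.149,0.13,0],"delta_rot": [0,0,0]},{"travel": [0.149,0.13,0],"delta_rot": [0,0,0]},{"travel": [0.149,0.13,0],"delta_rot": [0,0,0]}]}}

```text
time: 1.85
tcp_pos: [0.6113, -0.2085, 0.2819]
ee_rot: [-0.0, 0.711, 0.704, -0.0]
contact_force: [0.5, -0.6, -0.2]
opening: 0.998
gripper_force: 0.0
```

```bash
cat > w.py <<'E'
from h import *
import sys
c=optics.read_camera("wrist");cv2.imwrite(f"pics/{sys.argv[1]}.png",c["pixels"][...,::-1])
P=cloud(c);V=c["pixels"].max(-1)
o=telemetry.get_obs();t=o["tcp_pos"];print(o["time"],t,np.round(o["ee_rot"],4),o["contact_force"])
for n,m in {"handle":(P[...,2]>.09)&(P[...,2]<.12)&(V<70),"lid":(P[...,2]>.055)&(P[...,2]<.08)}.items():
    m&=np.hypot(P[...,0]-t[0],P[...,1]-t[1])<.11
    W=P[m]
    if len(W)>5: print(n,len(W),cv2.minAreaRect((W[:,:2]*1000).astype(np.float32)),np.median(W[:,2]))
E
python3 w.py w1
```

```text
1.9 [ 0.6110297  -0.20894875  0.28205587] [-2.000e-04  7.110e-01  7.032e-01 -4.000e-04] [-0.81095139 -0.00790796  0.99229756]
handle 1462 ((616.3676147460938, -209.5233154296875), (88.8183822631836, 12.830489158630371), 89.29070281982422) 0.10539746761420893
lid 10536 ((615.8521118164062, -210.4058837890625), (143.65390014648438, 90.1532211303711), 89.15186309814453) 0.06560218248645847
```

View pics/w1.png

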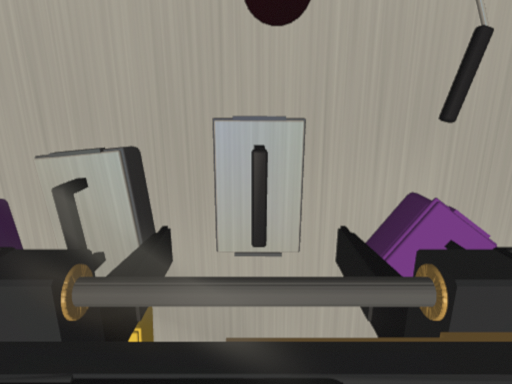

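The wrist image shows the handle at px (259,197), free and square between the fingers. I'm descending with a 3 mm correction in x.

Call:
{"name": "play_rows", "arguments": {"moves": [{"travel": [0.006,0,-0.04],"delta_rot": [0,0,0]},{"travel": [0.006,0,-0.1],"delta_rot": [0,0,0]},{"travel": [0.006,0,-0.16],"delta_rot": [0,0,0]},{"travel": [0.006,0,-0.21],"delta_rot": [0,0,0]},{"travel": [0.006,0,-0.235],"delta_rot": [0,0,0]},{"travel": [0.006,0,-0.246],"delta_rot": [0,0,0]},{"travel": [0.006,0,-0.246],"delta_rot": [0,0,0]},{"travel": [0.006,0,-0.246],"delta_rot": [0,0,0]}]}}

```text
time: 2.7
tcp_pos: [0.6155, -0.2087, 0.161]
ee_rot: [0.001, 0.711, 0.703, 0.0]
contact_force: [0.1, 0.7, -0.4]
opening: 1.002
gripper_force: 0.0
```

Call:
{"name": "play_rows", "arguments": {"moves": [{"travel": [0,0,0],"delta_rot": [0,0,0]},{"travel": [0,0,0],"delta_rot": [0,0,0]},{"travel": [0,0,0],"delta_rot": [0,0,0]},{"travel": [0,0,0],"delta_rot": [0,0,0]},{"travel": [0,0,0],"delta_rot": [0,0,0]},{"travel": [0,0,0],"delta_rot": [0,0,0]},{"travel": [0,0,0],"delta_rot": [0,0,0]},{"travel": [0,0,0],"delta_rot": [0,0,0]},{"travel": [0,0,0],"delta_rot": [0,0,0]},{"travel": [0,0,0],"delta_rot": [0,0,0]}], "hand": 0, "force": 55}}

```text
time: 3.7
tcp_pos: [0.6149, -0.208, 0.1592]
ee_rot: [-0.0, 0.711, 0.704, -0.0]
contact_force: [0.5, 1.1, 0.0]
opening: 0.211
gripper_force: 0.0
```

Still closing (20 mm); a bit longer.

Call:
{"name": "play_rows", "arguments": {"moves": [{"travel": [0,0,0],"delta_rot": [0,0,0]},{"travel": [0,0,0],"delta_rot": [0,0,0]},{"travel": [0,0,0],"delta_rot": [0,0,0]},{"travel": [0,0,0],"delta_rot": [0,0,0]},{"travel": [0,0,0],"delta_rot": [0,0,0]}]}}

```text
time: 4.2
tcp_pos: [0.6152, -0.2081, 0.1593]
ee_rot: [0.0, 0.711, 0.704, 0.0]
contact_force: [3.6, 0.4, -1.4]
opening: 0.141
gripper_force: 55.0
```

Call:
{"name": "play_rows", "arguments": {"moves": [{"travel": [0,0,0.01],"delta_rot": [0,0,0]},{"travel": [0,0,0.02],"delta_rot": [0,0,0]},{"travel": [0,0,0.035],"delta_rot": [0,0,0]},{"travel": [0,0,0.05],"delta_rot": [0,0,0]},{"travel": [0,0,0.065],"delta_rot": [0,0,0]},{"travel": [0,0,0.08],"delta_rot": [0,0,0]},{"travel": [0,0,0.08],"delta_rot": [0,0,0]},{"travel": [0,0,0.08],"delta_rot": [0,0,0]},{"travel": [0,0,0.08],"delta_rot": [0,0,0]},{"travel": [0,0,0.08],"delta_rot": [0,0,0]},{"travel": [0,0,0.08],"delta_rot": [0,0,0]},{"travel": [0,0,0.08],"delta_rot": [0,0,0]}]}}

```text
time: 5.4
tcp_pos: [0.6148, -0.208, 0.1989]
ee_rot: [-0.0, 0.711, 0.704, -0.0]
contact_force: [0.4, -0.5, -8.9]
opening: 0.144
gripper_force: 55.0
```

```bash
python3 w.py w2; python3 -c "
from h import *
c=optics.read_camera('side');cv2.imwrite('pics/s2.png',c['pixels'][...,::-1])
for _ in range(2):
  optics.read_camera('side');o=telemetry.get_obs();print(o['contact_force'],o['wrist_torque'],o['tcp_pos'],o['gripper_force'])"
```

```text
5.45 [ 0.61481485 -0.20802677  0.19899798] [-2.000e-04  7.106e-01  7.036e-01 -1.000e-04] [ 0.48092304  0.62034174 -8.01067074]
handle 67 ((612.345703125, -221.8818817138672), (27.285757064819336, 113.91619110107422), 1.553789734840393) 0.11388858919370382
[-0.03709653 -0.24198398 -9.52328777] [-0.04299327 -0.12492271  0.04254395] [ 0.61487957 -0.2080523   0.19918433] 54.993916153907776
[ 0.03227095  0.70518449 -9.51747703] [-0.007307   -0.09098811  0.00727968] [ 0.61488094 -0.20805176  0.19918504] 54.99378740787506
```

View pics/s2.png

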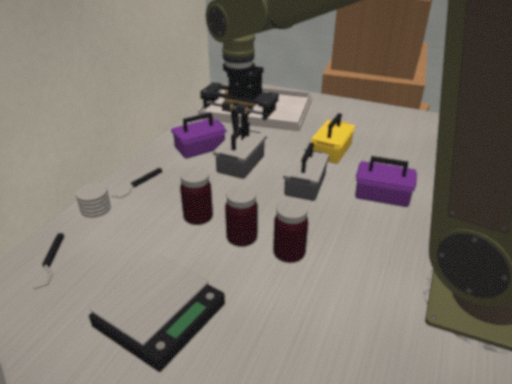

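The side view shows pan A held clear at about px (240,150). It weighs about 9.2 N. I'm setting it down at the same spot and moving on to B.

Call:
{"name": "play_rows", "arguments": {"moves": [{"travel": [0,0,-0.015],"delta_rot": [0,0,0]},{"travel": [0,0,-0.03],"delta_rot": [0,0,0]},{"travel": [0,0,-0.045],"delta_rot": [0,0,0]},{"travel": [0,0,-0.058],"delta_rot": [0,0,0]},{"travel": [0,0,-0.068],"delta_rot": [0,0,0]},{"travel": [0,0,-0.075],"delta_rot": [0,0,0]},{"travel": [0,0,-0.079],"delta_rot": [0,0,0]},{"travel": [0,0,-0.08],"delta_rot": [0,0,0]},{"travel": [0,0,-0.08],"delta_rot": [0,0,0]},{"travel": [0,0,-0.08],"delta_rot": [0,0,0]}]}}

```text
time: 6.6
tcp_pos: [0.615, -0.2081, 0.1596]
ee_rot: [0.0, 0.711, 0.704, 0.0]
contact_force: [-0.6, 0.5, -9.0]
opening: 0.139
gripper_force: 55.0
```

Call:
{"name": "play_rows", "arguments": {"moves": [{"travel": [0,0,0],"delta_rot": [0,0,0]},{"travel": [0,0,0],"delta_rot": [0,0,0]},{"travel": [0,0,0],"delta_rot": [0,0,0]},{"travel": [0,0,0],"delta_rot": [0,0,0]},{"travel": [0,0,0],"delta_rot": [0,0,0]},{"travel": [0,0,0],"delta_rot": [0,0,0]}], "hand": 0.9}}

```text
time: 7.2
tcp_pos: [0.615, -0.2081, 0.1596]
ee_rot: [0.0, 0.711, 0.704, 0.0]
contact_force: [0.4, -1.1, 0.4]
opening: 0.588
gripper_force: 0.0
```

Call:
{"name": "play_rows", "arguments": {"moves": [{"travel": [0,0,0.03],"delta_rot": [0,0,0]},{"travel": [0,0,0.09],"delta_rot": [0,0,0]},{"travel": [0,0,0.16],"delta_rot": [0,0,0]},{"travel": [-0.05,-0.01,0.22],"delta_rot": [0,0,0.005]},{"travel": [-0.12,-0.02,0.24],"delta_rot": [0,0,0.01]},{"travel": [-0.19,-0.03,0.24],"delta_rot": [0,0,0.015]},{"travel": [-0.26,-0.045,0.24],"delta_rot": [0,0,0.02]},{"travel": [-0.32,-0.055,0.24],"delta_rot": [0,0,0.028]},{"travel": [-0.343,-0.06,0.24],"delta_rot": [0,0,0.028]},{"travel": [-0.343,-0.06,0.24],"delta_rot": [0,0,0.028]},{"travel": [-0.343,-0.06,0.24],"delta_rot": [0,0,0.028]},{"travel": [-0.343,-0.06,0.24],"delta_rot": [0,0,0.028]}]}}

```text
time: 8.4
tcp_pos: [0.4444, -0.238, 0.2796]
ee_rot: [0.0, 0.679, 0.734, 0.0]
contact_force: [-0.3, 0.5, -0.8]
opening: 0.898
gripper_force: 0.0
```

```bash
python3 w.py w3
```

```text
8.45 [ 0.44435548 -0.23793476  0.27936248] [0.000e+00 6.787e-01 7.344e-01 1.000e-04] [-0.20487007  1.141017   -0.15056866]
handle 1445 ((444.32891845703125, -240.01112365722656), (12.441134452819824, 88.95255279541016), 4.784354209899902) 0.10546997474132397
lid 10698 ((444.26214599609375, -240.91351318359375), (90.15632629394531, 143.1039276123047), 4.897329807281494) 0.06560698924877201
```

Call:
{"name": "play_rows", "arguments": {"moves": [{"travel": [0,-0.003,-0.04],"delta_rot": [0,0,0]},{"travel": [0,-0.003,-0.1],"delta_rot": [0,0,0]},{"travel": [0,-0.003,-0.16],"delta_rot": [0,0,0]},{"travel": [0,-0.003,-0.21],"delta_rot": [0,0,0]},{"travel": [0,-0.003,-0.23],"delta_rot": [0,0,0]},{"travel": [0,-0.003,-0.24],"delta_rot": [0,0,0]},{"travel": [0,-0.003,-0.24],"delta_rot": [0,0,0]},{"travel": [0,-0.003,-0.24],"delta_rot": [0,0,0]}]}}

```text
time: 9.25
tcp_pos: [0.4443, -0.24, 0.1607]
ee_rot: [0.001, 0.679, 0.734, 0.0]
contact_force: [0.2, -0.3, 0.7]
opening: 0.902
gripper_force: 0.0
```

Call:
{"name": "play_rows", "arguments": {"moves": [{"travel": [0,0,0],"delta_rot": [0,0,0]},{"travel": [0,0,0],"delta_rot": [0,0,0]},{"travel": [0,0,0],"delta_rot": [0,0,0]},{"travel": [0,0,0],"delta_rot": [0,0,0]},{"travel": [0,0,0],"delta_rot": [0,0,0]},{"travel": [0,0,0],"delta_rot": [0,0,0]},{"travel": [0,0,0],"delta_rot": [0,0,0]},{"travel": [0,0,0],"delta_rot": [0,0,0]},{"travel": [0,0,0],"delta_rot": [0,0,0]},{"travel": [0,0,0],"delta_rot": [0,0,0]},{"travel": [0,0,0],"delta_rot": [0,0,0]},{"travel": [0,0,0],"delta_rot": [0,0,0]}], "hand": 0, "force": 55}}

```text
time: 10.45
tcp_pos: [0.4435, -0.2395, 0.1592]
ee_rot: [0.0, 0.679, 0.734, 0.0]
contact_force: [1.8, -0.7, -1.2]
opening: 0.139
gripper_force: 55.0
```

Call:
{"name": "play_rows", "arguments": {"moves": [{"travel": [0,0,0],"delta_rot": [0,0,0]},{"travel": [0,0,0],"delta_rot": [0,0,0]},{"travel": [0,0,0],"delta_rot": [0,0,0]}]}}

```text
time: 10.75
tcp_pos: [0.4434, -0.2396, 0.1592]
ee_rot: [0.0, 0.679, 0.734, 0.0]
contact_force: [1.8, -0.6, -1.3]
opening: 0.145
gripper_force: 55.0
```

Call:
{"name": "play_rows", "arguments": {"moves": [{"travel": [0,0,0.01],"delta_rot": [0,0,0]},{"travel": [0,0,0.02],"delta_rot": [0,0,0]},{"travel": [0,0,0.035],"delta_rot": [0,0,0]},{"travel": [0,0,0.05],"delta_rot": [0,0,0]},{"travel": [0,0,0.065],"delta_rot": [0,0,0]},{"travel": [0,0,0.08],"delta_rot": [0,0,0]},{"travel": [0,0,0.08],"delta_rot": [0,0,0]},{"travel": [0,0,0.08],"delta_rot": [0,0,0]},{"travel": [0,0,0.08],"delta_rot": [0,0,0]},{"travel": [0,0,0.08],"delta_rot": [0,0,0]},{"travel": [0,0,0.08],"delta_rot": [0,0,0]},{"travel": [0,0,0.08],"delta_rot": [0,0,0]}]}}

```text
time: 11.95
tcp_pos: [0.4433, -0.2395, 0.199]
ee_rot: [-0.0, 0.679, 0.734, -0.0]
contact_force: [-0.5, -0.0, -3.1]
opening: 0.144
gripper_force: 55.0
```

```bash
python3 -c "
from h import *
for _ in range(3):
  optics.read_camera('wrist');o=telemetry.get_obs();print(o['contact_force'],o['wrist_torque'],o['tcp_pos'])"
```

```text
[-0.07472825 -0.21415192 -3.4009574 ] [-0.05325374 -0.10519665 -0.00942489] [ 0.4433107  -0.23950784  0.1990385 ]
[-0.46878932  0.31503297 -4.08654495] [-0.0473579  -0.08534141  0.01603633] [ 0.4433436  -0.2395291   0.19910339]
[ 0.6475194  -0.73080638 -3.25943718] [-0.0328914  -0.09122995  0.03420121] [ 0.44339273 -0.23954208  0.19919083]
```

B weighs about 3.5 N and A about 9.2 N, so A is the full one. I'm setting B back down and returning to A.

Call:
{"name": "play_rows", "arguments": {"moves": [{"travel": [0,0,-0.015],"delta_rot": [0,0,0]},{"travel": [0,0,-0.03],"delta_rot": [0,0,0]},{"travel": [0,0,-0.045],"delta_rot": [0,0,0]},{"travel": [0,0,-0.058],"delta_rot": [0,0,0]},{"travel": [0,0,-0.068],"delta_rot": [0,0,0]},{"travel": [0,0,-0.075],"delta_rot": [0,0,0]},{"travel": [0,0,-0.079],"delta_rot": [0,0,0]},{"travel": [0,0,-0.08],"delta_rot": [0,0,0]},{"travel": [0,0,-0.08],"delta_rot": [0,0,0]},{"travel": [0,0,-0.08],"delta_rot": [0,0,0]}]}}

```text
time: 13.1
tcp_pos: [0.4435, -0.2397, 0.1596]
ee_rot: [0.0, 0.679, 0.734, 0.0]
contact_force: [-0.9, 0.4, -3.2]
opening: 0.145
gripper_force: 55.0
```

Call:
{"name": "play_rows", "arguments": {"moves": [{"travel": [0,0,0],"delta_rot": [0,0,0]},{"travel": [0,0,0],"delta_rot": [0,0,0]},{"travel": [0,0,0],"delta_rot": [0,0,0]},{"travel": [0,0,0],"delta_rot": [0,0,0]},{"travel": [0,0,0],"delta_rot": [0,0,0]},{"travel": [0,0,0],"delta_rot": [0,0,0]}], "hand": 0.9}}

```text
time: 13.7
tcp_pos: [0.4434, -0.2396, 0.1594]
ee_rot: [0.0, 0.679, 0.734, 0.0]
contact_force: [-0.2, -0.3, 0.4]
opening: 0.591
gripper_force: 0.0
```

Call:
{"name": "play_rows", "arguments": {"moves": [{"travel": [0,0,0.03],"delta_rot": [0,0,0]},{"travel": [0,0,0.09],"delta_rot": [0,0,0]},{"travel": [0,0,0.16],"delta_rot": [0,0,0]},{"travel": [0.05,0.01,0.22],"delta_rot": [0,0,-0.005]},{"travel": [0.12,0.02,0.24],"delta_rot": [0,0,-0.01]},{"travel": [0.19,0.03,0.24],"delta_rot": [0,0,-0.015]},{"travel": [0.26,0.045,0.24],"delta_rot": [0,0,-0.02]},{"travel": [0.32,0.055,0.24],"delta_rot": [0,0,-0.028]},{"travel": [0.343,0.06,0.24],"delta_rot": [0,0,-0.028]},{"travel": [0.343,0.06,0.24],"delta_rot": [0,0,-0.028]},{"travel": [0.343,0.06,0.24],"delta_rot": [0,0,-0.028]},{"travel": [0.343,0.06,0.24],"delta_rot": [0,0,-0.028]}]}}

```text
time: 14.9
tcp_pos: [0.6138, -0.2099, 0.2795]
ee_rot: [-0.0, 0.711, 0.703, -0.0]
contact_force: [0.3, -0.3, 0.0]
opening: 0.897
gripper_force: 0.0
```

```bash
python3 w.py w4
```

```text
14.95 [ 0.61385136 -0.20994867  0.27955441] [-0.000e+00  7.109e-01  7.033e-01 -1.000e-04] [ 0.30674806  0.16263747 -0.21975049]
handle 1468 ((615.848388671875, -209.72019958496094), (89.25519561767578, 12.951631546020508), 89.84864807128906) 0.10547583120337464
lid 10797 ((615.3966064453125, -210.2264862060547), (143.07861328125, 90.18196868896484), 89.29017639160156) 0.06560936128935435
```

Call:
{"name": "play_rows", "arguments": {"moves": [{"travel": [0.003,0,-0.04],"delta_rot": [0,0,0]},{"travel": [0.003,0,-0.1],"delta_rot": [0,0,0]},{"travel": [0.003,0,-0.16],"delta_rot": [0,0,0]},{"travel": [0.003,0,-0.21],"delta_rot": [0,0,0]},{"travel": [0.003,0,-0.23],"delta_rot": [0,0,0]},{"travel": [0.003,0,-0.24],"delta_rot": [0,0,0]},{"travel": [0.003,0,-0.24],"delta_rot": [0,0,0]},{"travel": [0.003,0,-0.24],"delta_rot": [0,0,0]}]}}

```text
time: 15.75
tcp_pos: [0.6171, -0.21, 0.1611]
ee_rot: [0.001, 0.711, 0.704, 0.001]
contact_force: [-0.4, -0.5, 0.9]
opening: 0.9
gripper_force: 0.0
```

Call:
{"name": "play_rows", "arguments": {"moves": [{"travel": [0,0,0],"delta_rot": [0,0,0]},{"travel": [0,0,0],"delta_rot": [0,0,0]},{"travel": [0,0,0],"delta_rot": [0,0,0]},{"travel": [0,0,0],"delta_rot": [0,0,0]},{"travel": [0,0,0],"delta_rot": [0,0,0]},{"travel": [0,0,0],"delta_rot": [0,0,0]},{"travel": [0,0,0],"delta_rot": [0,0,0]},{"travel": [0,0,0],"delta_rot": [0,0,0]},{"travel": [0,0,0],"delta_rot": [0,0,0]},{"travel": [0,0,0],"delta_rot": [0,0,0]},{"travel": [0,0,0],"delta_rot": [0,0,0]},{"travel": [0,0,0],"delta_rot": [0,0,0]}], "hand": 0, "force": 58}}

```text
time: 16.95
tcp_pos: [0.6159, -0.2096, 0.1591]
ee_rot: [-0.001, 0.711, 0.704, -0.0]
contact_force: [-4.0, 0.3, 2.0]
opening: 0.14
gripper_force: 58.0
```

Call:
{"name": "play_rows", "arguments": {"moves": [{"travel": [0,0,0],"delta_rot": [0,0,0]},{"travel": [0,0,0],"delta_rot": [0,0,0]},{"travel": [0,0,0],"delta_rot": [0,0,0]}]}}

```text
time: 17.25
tcp_pos: [0.6161, -0.2096, 0.1592]
ee_rot: [-0.0, 0.711, 0.704, -0.0]
contact_force: [-6.0, 1.5, 2.5]
opening: 0.141
gripper_force: 58.0
```

Call:
{"name": "play_rows", "arguments": {"moves": [{"travel": [0,0,0.01],"delta_rot": [0,0,0]},{"travel": [0,0,0.03],"delta_rot": [0,0,0]},{"travel": [0,0,0.06],"delta_rot": [0,0,0]},{"travel": [0,0,0.1],"delta_rot": [0,0,0]},{"travel": [0,0,0.14],"delta_rot": [0,0,0]},{"travel": [0,0,0.18],"delta_rot": [0,0,0]},{"travel": [0,0,0.22],"delta_rot": [0,0,0]},{"travel": [0,0,0.26],"delta_rot": [0,0,0]},{"travel": [0,0,0.3],"delta_rot": [0,0,0]},{"travel": [0,0,0.33],"delta_rot": [0,0,0]},{"travel": [0,0,0.35],"delta_rot": [0,0,0]},{"travel": [0,0,0.36],"delta_rot": [0,0,0]}]}}

```text
time: 18.45
tcp_pos: [0.6166, -0.2096, 0.3406]
ee_rot: [0.001, 0.711, 0.704, 0.0]
contact_force: [0.2, 0.0, -8.7]
opening: 0.141
gripper_force: 58.0
```

The pan is up, with its underside at about 0.18 m. I'm carrying it over the jars.

Call:
{"name": "play_rows", "arguments": {"moves": [{"travel": [0,0.01,0],"delta_rot": [0,0,0]},{"travel": [0,0.03,0],"delta_rot": [0,0,0]},{"travel": [0,0.06,0],"delta_rot": [0,0,0]},{"travel": [0,0.1,0],"delta_rot": [0,0,0]},{"travel": [-0.005,0.145,0],"delta_rot": [0,0,-0.003]},{"travel": [-0.01,0.19,0],"delta_rot": [0,0,-0.006]},{"travel": [-0.015,0.235,0],"delta_rot": [0,0,-0.009]},{"travel": [-0.02,0.28,0],"delta_rot": [0,0,-0.012]},{"travel": [-0.025,0.325,0],"delta_rot": [0,0,-0.015]},{"travel": [-0.03,0.37,0],"delta_rot": [0,0,-0.018]},{"travel": [-0.035,0.415,0],"delta_rot": [0,0,-0.021]},{"travel": [-0.04,0.46,0],"delta_rot": [0,0,-0.024]}]}}

```text
time: 19.65
tcp_pos: [0.5955, 0.0231, 0.3389]
ee_rot: [-0.001, 0.736, 0.677, 0.0]
contact_force: [1.0, -0.6, -9.3]
opening: 0.147
gripper_force: 58.0
```

Call:
{"name": "play_rows", "arguments": {"moves": [{"travel": [-0.005,0.045,0],"delta_rot": [0,0,-0.003]},{"travel": [-0.01,0.09,0],"delta_rot": [0,0,-0.006]},{"travel": [-0.015,0.135,0],"delta_rot": [0,0,-0.009]},{"travel": [-0.02,0.18,0],"delta_rot": [0,0,-0.012]},{"travel": [-0.025,0.225,0],"delta_rot": [0,0,-0.015]},{"travel": [-0.03,0.27,0],"delta_rot": [0,0,-0.018]},{"travel": [-0.034,0.315,0],"delta_rot": [0,0,-0.021]},{"travel": [-0.038,0.36,0],"delta_rot": [0,0,-0.024]},{"travel": [-0.042,0.4,0],"delta_rot": [0,0,-0.027]},{"travel": [-0.046,0.44,0],"delta_rot": [0,0,-0.03]},{"travel": [-0.048,0.47,0],"delta_rot": [0,0,-0.032]},{"travel": [-0.049,0.49,0],"delta_rot": [0,0,-0.032]}]}}

```text
time: 20.85
tcp_pos: [0.5709, 0.2674, 0.3389]
ee_rot: [-0.0, 0.769, 0.639, -0.0]
contact_force: [-1.1, -1.2, -8.6]
opening: 0.142
gripper_force: 58.0
```

Call:
{"name": "play_rows", "arguments": {"moves": [{"travel": [0,0.01,0],"delta_rot": [0,0,0]},{"travel": [0,0.013,0],"delta_rot": [0,0,0]},{"travel": [0,0.013,0],"delta_rot": [0,0,0]},{"travel": [0,0.013,0],"delta_rot": [0,0,0]},{"travel": [0,0.013,0],"delta_rot": [0,0,0]},{"travel": [0,0.013,0],"delta_rot": [0,0,0]}]}}

```text
time: 21.45
tcp_pos: [0.572, 0.2715, 0.3393]
ee_rot: [0.0, 0.77, 0.638, -0.0]
contact_force: [0.8, 0.2, -8.6]
opening: 0.141
gripper_force: 58.0
```

```bash
python3 - <<'E'
from h import *
o=telemetry.get_obs();print(o["time"],o["tcp_pos"],o["ee_rot"],np.degrees(2*np.arctan2(o["ee_rot"][2],o["ee_rot"][1])))
ims=[]
for n in ["top","side","wrist"]:
    c=optics.read_camera(n);P=cloud(c);np.savez(f"{n}1.npz",P=P,I=c["pixels"]);cv2.imwrite(f"pics/{n}1.png",c["pixels"][...,::-1]);ims.append(c["pixels"][...,::-1])
a=np.vstack([np.hstack(ims[:2]),np.hstack([ims[2],ims[2]*0])]);cv2.imwrite("pics/mos.png",cv2.resize(a,(800,600)))
E
```

```text
21.45 [0.5720267  0.27146132 0.33930123] [ 3.95881290e-05  7.69918224e-01  6.38142560e-01 -3.67058494e-06] 79.30690796169644
```

View pics/mos.png

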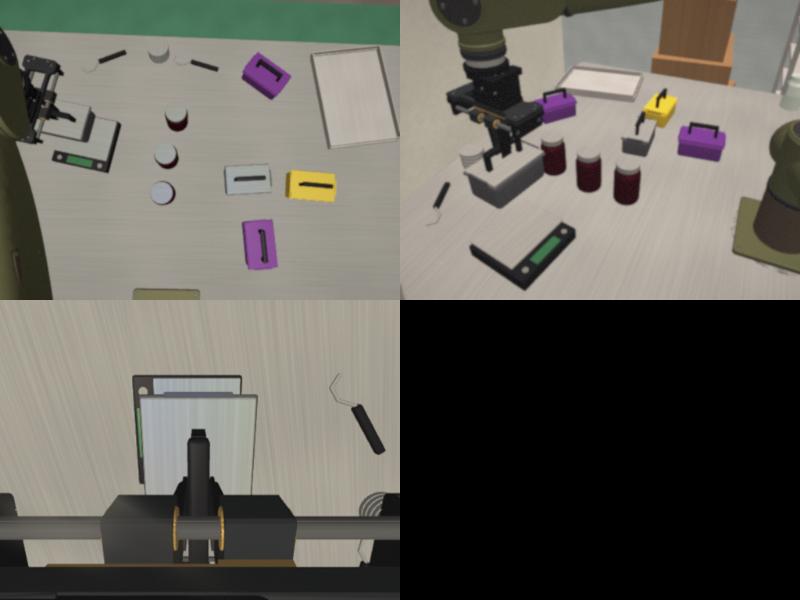

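The mosaic shows the pan held over the scale, with the jars upright and pan B back on its spot. In the wrist view (lower left of the mosaic), the lid's far edge is at row ~395 and the platter's far edge at ~377. I'm measuring tilt and offset.

```bash
cat > k.py <<'E'
from h import *
import sys
o=telemetry.get_obs();t=o["tcp_pos"];a=np.radians(79.25)
ey=np.array([np.cos(a),np.sin(a)]);ex=np.array([ey[1],-ey[0]])
zl=t[2]-.059-.034
for n in ["wrist","side","top"]:
    c=optics.read_camera(n);P=cloud(c);I=c["pixels"].astype(int);V=I.max(-1)
    q=np.stack([(P[...,:2]-t[:2])@ex,(P[...,:2]-t[:2])@ey,P[...,2]],-1)*1000
    near=(abs(q[...,0])<110)&(abs(q[...,1])<110)
    for nm,m in {"lid":near&(abs(q[...,2]-zl*1000)<8)&(abs(q[...,0])<55)&(abs(q[...,1])<80)&(V>90),"plat":near&(abs(q[...,2]-47.5)<4.5)&(V>110)&(V-I.min(-1)<60)}.items():
        m=cv2.morphologyEx(m.astype(np.uint8),cv2.MORPH_OPEN,np.ones((3,3)))>0
        w=q[m]
        if len(w)<40: print(n,nm,len(w));continue
        A=np.c_[w[:,0],w[:,1],np.ones(len(w))];s=np.linalg.lstsq(A,w[:,2],rcond=None)[0]
        print(n,nm,len(w),"tilt dz/dx,dz/dy deg",np.round(np.degrees(s[:2]),2),"z0",round(s[2],1),"x",np.round(np.percentile(w[:,0],[.3,99.7]),1),"y",np.round(np.percentile(w[:,1],[.3,99.7]),1), "rect",cv2.minAreaRect(w[:,:2].astype(np.float32)))
    m=near&(abs(q[...,2]-(t[2]-.059-.1)*1000)<60)&(abs(q[...,0])<60)&(abs(q[...,1])<85)&(V>60)
    if m.sum(): print(n,"lowest pan pts",np.round(np.percentile(q[m][:,2],[.5,2,50]),1))
print("tcp",t,"expected lid z",zl,"yaw",np.degrees(2*np.arctan2(o["ee_rot"][2],o["ee_rot"][1])))
E
python3 k.py
```

```text
wrist lid 15883 tilt dz/dx,dz/dy deg [-0.21 -0.1 ] z0 245.9 x [-44.2  44.5] y [-65.2  71. ] rect ((0.13651275634765625, 1.2370452880859375), (89.78302764892578, 139.6859893798828), 0.14799755811691284)
wrist plat 1951 tilt dz/dx,dz/dy deg [ 0.02 -0.43] z0 48.0 x [-66.6  61.8] y [64.6 86. ] rect ((-2.4706802368164062, 75.31979370117188), (129.67408752441406, 21.34486198425293), 0.05992545560002327)
wrist lowest pan pts [237.5 237.8 239.4]
side lid 2611 tilt dz/dx,dz/dy deg [ 1.19 -0.32] z0 247.1 x [-44.4  41.8] y [-73.   69.4] rect ((-3.739063262939453, -1.843017578125), (146.19253540039062, 88.14079284667969), 87.11211395263672)
side plat 5206 tilt dz/dx,dz/dy deg [ 0.08 -0.09] z0 49.0 x [-67.6  61.7] y [-83.5  85.4] rect ((-2.6417312622070312, 0.7139968872070312), (132.16049194335938, 170.97097778320312), 0.31681138277053833)
side lowest pan pts [183.8 185.2 216. ]
top lid 1841 tilt dz/dx,dz/dy deg [ 0.13 -0.  ] z0 245.5 x [-45.2  43.1] y [-70.5  48.1] rect ((-1.0307655334472656, -10.657100677490234), (89.27653503417969, 121.6846923828125), 0.3828049302101135)
top plat 2154 tilt dz/dx,dz/dy deg [-0.   -0.03] z0 47.4 x [-68.1  60.9] y [-82.6  85.7] rect ((-3.5716323852539062, 2.6946029663085938), (129.63128662109375, 171.38023376464844), 0.21132603287696838)
top lowest pan pts [186.  187.3 208.8]
tcp [0.57195491 0.27169975 0.33926717] expected lid z 0.24626717476029472 yaw 79.3278517819167
```

The pan is level and the yaw is right. The platter centre lies 2.6 mm toward −x of the pan. I'm correcting that and descending to just above the target first.

Call:
{"name": "play_rows", "arguments": {"moves": [{"travel": [-0.002,0.001,-0.01],"delta_rot": [0,0,0]},{"travel": [-0.005,0.002,-0.03],"delta_rot": [0,0,0]},{"travel": [-0.005,0.002,-0.055],"delta_rot": [0,0,0]},{"travel": [-0.005,0.002,-0.08],"delta_rot": [0,0,0]},{"travel": [-0.005,0.002,-0.105],"delta_rot": [0,0,0]},{"travel": [-0.005,0.002,-0.13],"delta_rot": [0,0,0]},{"travel": [-0.005,0.002,-0.155],"delta_rot": [0,0,0]},{"travel": [-0.005,0.002,-0.18],"delta_rot": [0,0,0]},{"travel": [-0.005,0.002,-0.2],"delta_rot": [0,0,0]},{"travel": [-0.005,0.002,-0.21],"delta_rot": [0,0,0]},{"travel": [-0.005,0.002,-0.216],"delta_rot": [0,0,0]},{"travel": [-0.005,0.002,-0.22],"delta_rot": [0,0,0]}]}}

```text
time: 22.95
tcp_pos: [0.5696, 0.273, 0.2295]
ee_rot: [0.0, 0.77, 0.638, 0.0]
contact_force: [-0.4, 0.3, -9.1]
opening: 0.143
gripper_force: 58.0
```

Call:
{"name": "play_rows", "arguments": {"moves": [{"travel": [0,0,0],"delta_rot": [0,0,0]},{"travel": [0,0,0],"delta_rot": [0,0,0]},{"travel": [0,0,0],"delta_rot": [0,0,0]},{"travel": [0,0,0],"delta_rot": [0,0,0]}]}}

```text
time: 23.35
tcp_pos: [0.5696, 0.273, 0.2297]
ee_rot: [0.0, 0.77, 0.638, 0.0]
contact_force: [0.8, 0.2, -9.8]
opening: 0.141
gripper_force: 58.0
```

```bash
python3 k.py
```

```text
wrist lid 15953 tilt dz/dx,dz/dy deg [-0.12 -0.06] z0 136.3 x [-44.4  44.4] y [-66.4  70.7] rect ((0.000743865966796875, -0.430450439453125), (142.96485900878906, 89.86969757080078), 89.97551727294922)
wrist plat 3301 tilt dz/dx,dz/dy deg [ 0.03 -0.41] z0 48.1 x [-63.7  64.4] y [67.6 85.4] rect ((0.41251373291015625, 76.51541900634766), (18.4539737701416, 129.4524383544922), 89.70166778564453)
wrist lowest pan pts [45.7 46.1 47.7]
side lid 2401 tilt dz/dx,dz/dy deg [ 1.33 -0.22] z0 137.4 x [-45.1  41.2] y [-73.   69.2] rect ((-1.291351318359375, -2.50567626953125), (144.52989196777344, 89.27652740478516), 89.67573547363281)
side plat 2758 tilt dz/dx,dz/dy deg [ 0.13 -0.08] z0 48.9 x [-65.3  63.4] y [-83.3  84.9] rect ((-0.8520126342773438, -0.1817169189453125), (171.23060607910156, 130.59356689453125), 89.68927764892578)
side lowest pan pts [33.6 34.9 49.9]
top lid 1271 tilt dz/dx,dz/dy deg [0.25 0.04] z0 135.9 x [-45.5  41.5] y [-71.1  37. ] rect ((-1.9497146606445312, -16.850963592529297), (87.65132904052734, 109.51826477050781), 0.24399998784065247)
top plat 1090 tilt dz/dx,dz/dy deg [-0.01 -0.01] z0 47.5 x [-65.5  63.6] y [-83.7  60.6] rect ((-0.8565521240234375, -11.309829711914062), (146.3433837890625, 129.49261474609375), 89.90463256835938)
top lowest pan pts [31.6 33.3 47.7]
tcp [0.56956897 0.27300319 0.22973737] expected lid z 0.1367373667304265 yaw 79.34628142941962
```

Centred to within 1 mm and level, with a gap of about 22.4 mm. I'm lowering 7.5 mm and letting it settle.

Call:
{"name": "play_rows", "arguments": {"moves": [{"travel": [0,0,-0.003],"delta_rot": [0,0,0]},{"travel": [0,0,-0.007],"delta_rot": [0,0,0]},{"travel": [0,0,-0.011],"delta_rot": [0,0,0]},{"travel": [0,0,-0.015],"delta_rot": [0,0,0]},{"travel": [0,0,-0.015],"delta_rot": [0,0,0]},{"travel": [0,0,-0.015],"delta_rot": [0,0,0]},{"travel": [0,0,-0.015],"delta_rot": [0,0,0]},{"travel": [0,0,-0.015],"delta_rot": [0,0,0]},{"travel": [0,0,-0.015],"delta_rot": [0,0,0]},{"travel": [0,0,-0.015],"delta_rot": [0,0,0]},{"travel": [0,0,-0.015],"delta_rot": [0,0,0]},{"travel": [0,0,-0.015],"delta_rot": [0,0,0]}]}}

```text
time: 24.7
tcp_pos: [0.5694, 0.273, 0.2218]
ee_rot: [0.0, 0.77, 0.638, 0.0]
contact_force: [-0.1, -0.4, -9.3]
opening: 0.143
gripper_force: 58.0
```

```bash
python3 k.py | grep -E "wrist|tcp"; python3 -c "
from h import *
c=optics.read_camera('side');cv2.imwrite('pics/s9.png',c['pixels'][...,::-1])"
```

```text
wrist lid 15972 tilt dz/dx,dz/dy deg [-0.14 -0.1 ] z0 128.3 x [-44.4  44.4] y [-67.   70.9] rect ((0.035953521728515625, -0.595733642578125), (89.79856872558594, 143.21710205078125), 0.07860010117292404)
wrist plat 4024 tilt dz/dx,dz/dy deg [0.03 0.01] z0 47.5 x [-64.   65.1] y [-42.3  85.7] rect ((0.5864639282226562, 19.92538833618164), (129.9630126953125, 131.5870361328125), 0.049740735441446304)
wrist lowest pan pts [45.8 46.2 47.7]
tcp [0.56938952 0.27296191 0.22177348] expected lid z 0.1287734837986172 yaw 79.35250387235901
```

View pics/s9.png

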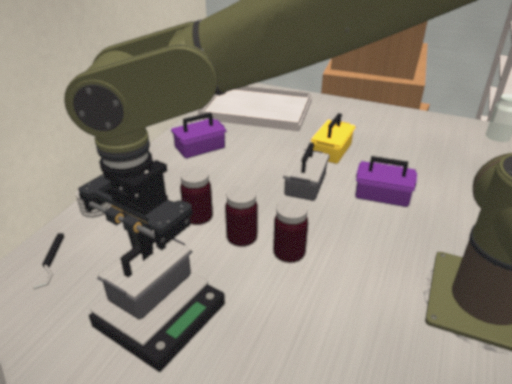

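The picture shows the pan hovering over the platter at px (148,278), with the jars and pan B standing undisturbed. Measured lid height puts the gap at about 14.5 to 15 mm, level and centred, so I'm handing in.

```bash
python3 -c "
from bench import finish_job;print(finish_job())"
```

```text
the job is handed in; nothing more can be done
None
```

Job handed in: pan_a is the full pan (about 9.2 N against 3.5 N for pan_b), and the arm holds it level and centred to within about 1 mm, roughly 15 mm above the platter, with pan_b back in its place and the jars untouched.

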